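# Raise and pin the ledge of a drawing board

## Task

Slide the ledge of the sloping drawing board all the way up to its stops, then lock it there with the two red-headed pegs from the wooden caddy: one through the brass eyelet at each end of the ledge, pushed fully home into the board. Either peg may go in either eyelet; leave everything else on the table where it is.

Things in the scene. Friction and masses are not known exactly. Their poses are not given: they have to be found in the camera images.
- board: Plywood drawing board fixed to the table, 240 up the slope x 300 x 12, sloping 28 deg, facing away from the robot and rising towards it, to 131 high. Origin on the table under its centre; x level, the way it rises, y along its width, z vertical. Centre of its upper face 75 above the origin. Two square 19 wide through holes lie 30 up-slope of that centre, 110 either side; a dark end stop stands above each.
- ledge (a joint): Travel of the ledge up-slope in m: 0 lowest, 0.12 against the stops, where its eyelets lie over the board's holes. Aluminium bar along the board's width, 290 long, 18 wide, 20 high, with a brass eyelet tab (44 up-slope x 40 wide x 10 thick) on its lower side near each end. Slides stiffly (6 N up-slope) and stays where left; push it with closed fingers at the bar's middle.
- ledge_face (a point): Middle of the bar's lower long face, turned away from the robot, 11 mm off the board's face: where to push up-slope. Moves with the ledge. x up the slope, y along the bar, z square to the board, 28 deg off vertical, leaning away from the robot. 180 mm of board lie free between the tabs.
- eyelet_1 (a point): Centre of the mouth of the board's +y eyelet (the robot's right), on its brass tab's upper face; moves with the ledge. Round hole, 15 mm diameter, through 10 mm of brass, then (1 mm gap) the 12 mm board. z: the hole's axis, square to the board, 28 deg off vertical, leaning away from the robot; x up-slope, y along the bar. The bar's face is 24 mm up-slope of the centre and rises 10 mm above the mouth.
- eyelet_2 (a point): The same for the board's -y eyelet (the robot's left), 220 mm from eyelet_1.
- peg_a: Locking peg: steel shaft 12 mm diameter, 34 long, tapered foot, under a round red head 24 diameter, 36 tall; about 50 g. Origin on the axis at the head's underside (shoulder), z up along the head, shaft to -z. Starts upright in a hole of the caddy, shoulder on its top. Home when the shoulder lies on the brass, its origin at the eyelet's point.
- peg_b: The second locking peg, just like peg_a.
- caddy: Light wooden block fixed to the table, 200 (x) x 60 (y) x 60 mm high, left or right of the board, with four holes 15 wide, 42 deep in its top at x = -67.5, -22.5, 22.5, 67.5, y = 0. In them stand the two pegs and the two holders, in any order; grip across the row (along y) to clear the neighbours. Origin under its centre.
- chalk_holder: Blue-headed chalk holder standing in one of the four holes of the caddy like a peg, which it is not: grey shaft 12 diameter, head 20 diameter, its upper part a cone, 48 tall above the caddy. Leave it there. Origin at the underside of the head, z up.
- stump_holder: Black-headed stump holder standing in one of the four holes of the caddy like a peg, which it is not: grey shaft 12 diameter, head 20 diameter, its upper part a cone, 48 tall above the caddy. Leave it there. Origin at the underside of the head, z up.
- pastel_box: Black open box of pastels fixed to the table, 200 x 120 x 45 high, on the side of the board opposite the caddy. Origin under its centre.
- phone: Black phone 110 x 52 x 12 lying before the robot, to one side. Origin under its centre.
- pencil_case: Pencil case 150 x 60 x 42 high lying before the robot, to one side. Origin under its centre.
- glue: Glue bottle, 60 diameter, 170 tall, beyond the board. Origin under its centre.
- jar: Glass jar, 72 diameter, 100 tall, beyond the board. Origin under its centre.
- tape: Roll of yellow tape lying flat, 100 outside diameter, 25 high. Origin under its centre.
- brush: Paint brush lying on the table, 200 long. Origin under its middle.
Mind the look-alikes: they are no part of the job. Leave any pink or turquoise look-alike of the peg_a alone. Leave any pink look-alike of the peg_b alone.

How it is judged (in metres and radians):
On the way, in this order (a step that is already met when the one before it is completed fails the run):
1. the ledge is up against its stops (value of joint ledge above 0.114 m), for 0.2 s.
2. one peg is home in an eyelet (value of joint ledge above 0.114 m and ((distance between peg_a and eyelet_1 below 0.005 m and angle between the z axis of peg_a and the z axis of eyelet_1, either way round below 0.12 rad) or (distance between peg_a and eyelet_2 below 0.005 m and angle between the z axis of peg_a and the z axis of eyelet_2, either way round below 0.12 rad) or (distance between peg_b and eyelet_1 below 0.005 m and angle between the z axis of peg_b and the z axis of eyelet_1, either way round below 0.12 rad) or (distance between peg_b and eyelet_2 below 0.005 m and angle between the z axis of peg_b and the z axis of eyelet_2, either way round below 0.12 rad))), for 0.2 s.
3. both pegs are home ((((distance between peg_a and eyelet_1 below 0.005 m and angle between the z axis of peg_a and the z axis of eyelet_1, either way round below 0.12 rad) and (distance between peg_b and eyelet_2 below 0.005 m and angle between the z axis of peg_b and the z axis of eyelet_2, either way round below 0.12 rad)) or ((distance between peg_a and eyelet_2 below 0.005 m and angle between the z axis of peg_a and the z axis of eyelet_2, either way round below 0.12 rad) and (distance between peg_b and eyelet_1 below 0.005 m and angle between the z axis of peg_b and the z axis of eyelet_1, either way round below 0.12 rad)))), for 0.2 s.
At the end, for the whole second after the job is handed in: The ledge is within 6 mm of its stops; in each eyelet one peg is home, its shoulder within 5 mm of the centre of the eyelet's mouth and its axis within 0.12 rad of the hole's; the pegs are at rest and released (value of joint ledge above 0.114 m and (((distance between peg_a and eyelet_1 below 0.005 m and angle between the z axis of peg_a and the z axis of eyelet_1, either way round below 0.12 rad) and (distance between peg_b and eyelet_2 below 0.005 m and angle between the z axis of peg_b and the z axis of eyelet_2, either way round below 0.12 rad)) or ((distance between peg_a and eyelet_2 below 0.005 m and angle between the z axis of peg_a and the z axis of eyelet_2, either way round below 0.12 rad) and (distance between peg_b and eyelet_1 below 0.005 m and angle between the z axis of peg_b and the z axis of eyelet_1, either way round below 0.12 rad))) and linear speed of each of peg_a, peg_b below 0.02 m/s); the robot touches nothing.
It fails at once if a holder in the caddy is moved more than 30 mm (distance of any of chalk_holder, stump_holder from where it was at the start of the episode above 0.03 m).
It fails at once if the phone or pencil case is moved more than 30 mm (distance of any of phone, pencil_case from where it was at the start of the episode above 0.03 m).
It fails at once if the glue bottle or jar is moved more than 30 mm (distance of any of glue, jar from where it was at the start of the episode above 0.03 m).
It fails at once if the tape or brush is moved more than 30 mm (distance of any of tape, brush from where it was at the start of the episode above 0.03 m).
It also fails if it takes over 72 s, if anything falls off the work surface, if the arm or the gripper's body presses on something with over 40 N, if the wrist force passes 120 N, or if a joint passes its speed limit or range.

## Robot

A 6-joint arm with a two-finger parallel gripper is mounted at the origin on the work surface. World frame = base frame: x ahead of the robot, y to its left, z up, the work surface at z = 0. Lengths are in mm, angles in degrees, forces in N, time in s.
With the tool pointing down it reaches from about 300 to 850 mm from the base axis. Payload 4.2 kg.
Tool frame: the origin (TCP) lies on the centre line of the jaws, within the pads' length; the fingertips stand 8 mm ahead of it and the grasp point (between the pads) lies 11 mm behind it; z points along the fingers, y is the line along which they close (so a half turn about z gives the same grasp; the last joint's range is limited). The gripper opens to 91 mm and grips with 3 to 60 N. Pads are 32 mm wide; open, the fingers measure 118 mm over their backs; the gripper's body (76 mm by 178 mm) begins 60 mm behind the grasp point.
Start: joints at [-73.682, 18.312, 89.639, -0, 72.044, -1.146], TCP at [172.562, -548.513, 198.776] pointing down, gripper open.
Joint ranges: [-177.97, 177.97], [-48.28, 115.42], [12.27, 149.76], [-77.06, 257.06], [2.81, 150.46], [-146.56, 146.56]. Speed limits (degrees/s): [147.25, 147.25, 180, 180, 180, 180].

## Interface

Orientations are given as [roll, pitch, yaw] about the fixed x, y, z axes, in that order (R = Rz(yaw) Ry(pitch) Rx(roll)).
In Python, from workcell import telemetry, eyes, ticket gives the robot as it stands. The module is installed in compiled form; this text tells all that it offers.
- The arm moves only by the shell command python3 -m crank 'ROWS' [OPENING] [FORCE]. ROWS is JSON, a list of rows, each an object of numbers: "dx", "dy", "dz": the shift along the world's x, y, z normalised to -1 to 1, where 1 is 80 cm; "yaw": the turn about the world's z normalised to -1 to 1, where 1 is 5 degrees. A call has 1 to 10 rows; each row shifts and turns the commanded pose from where the row before left it; what a row does not reach is not made up. A row lasts 1/8 s, in which the tool goes at most 62.5 mm and 10.7 degrees, less where a joint would pass 70% of its speed; a pose out of reach is approached as far as the arm can. A call with a number of a shift or a turn outside -1 to 1 is refused whole. A call with a gripper value outside its range is refused whole. OPENING is the opening, from 0 (shut) to 1 (fully open), set as the call begins (- or left out, the last holds). The fingers move at their own pace and stop on an object; FORCE is the grip in N (left out, the last holds). Time passes only in rows, so rows that do not move let the fingers close. It gives the time, the measured TCP pose, the force, the opening and the grip force at its end, in the units of the state.
- telemetry.state(): the state, without advancing time (a new reading comes with each control period).
- eyes.grab_frame(name): name is "scene" or "top" or "wrist"; returns the picture (420x560x3 uint8, red, green, blue); there is no depth.
- eyes.calibration(name): a dict with "camera_matrix" (3x3 intrinsics, pixels), "world_from_camera" (4x4, takes a point from camera to world coordinates). Camera axes: x right, y down, z forward; pixel columns grow to the right and rows downward; lengths in mm; the calibration is good to about 2 mm. A picture is of the moment at which its call begins: read the wrist's pose just before it. calibration takes no time and is no camera call; for the wrist camera it gives the pose at the moment of the call.
- ticket.job_done(): hands the job in; it is judged then, once.
The state is a dict: "time_s": time; "qpos": joint angles; "qvel": joint speeds; "effort": joint torques, N m; "ee_pos": TCP position; "ee_rot": TCP orientation; "force": force on the tool from outside, world axes, zero at the start; "torque": the same for the moment, N m; "gripper_width": finger opening in mm; "gripper_force": force on a finger pad.
Only numpy, scipy, OpenCV 4.12 (cv2) and the standard library are available. Lean on these libraries where they do the work, as an engineer would, in place of code of your own. Each camera call takes 0.05 s, during which the arm holds its last target. There are 200 camera calls.

## Working session

There is one attempt and no reset: what is moved stays moved. The work goes in short steps, Python scripts to look and compute and a shell command to move; the robot and the scene stay as the last step left them, time stands still between calls to the robot, and variables do not carry over. Pictures are saved under pics/ and viewed, at most 10 in all, crops included, and the job is handed in when it is done.

```bash
mkdir -p pics; cat > h.py <<'E'
import numpy as np, cv2
from workcell import telemetry, eyes, ticket
def grab(n,f=None):
    c=eyes.calibration(n); im=eyes.grab_frame(n)
    if f: cv2.imwrite('pics/'+f,im[:,:,::-1])
    return im,c
def ray(c,uv):
    K=np.array(c["camera_matrix"]);T=np.array(c["world_from_camera"])
    d=T[:3,:3]@np.linalg.solve(K,[uv[0],uv[1],1.]); return T[:3,3],d/np.linalg.norm(d)
def onz(c,uv,z):
    o,d=ray(c,uv); return o+d*(z-o[2])/d[2]
def proj(c,p):
    K=np.array(c["camera_matrix"]);T=np.linalg.inv(np.array(c["world_from_camera"]))
    q=K@(T[:3,:3]@np.array(p)+T[:3,3]); return q[:2]/q[2]
def tri(rays):
    A=sum(np.eye(3)-np.outer(d,d) for o,d in rays);b=sum((np.eye(3)-np.outer(d,d))@o for o,d in rays)
    return np.linalg.solve(A,b)
E
python3 - <<'E'
from h import *
a,c=grab('top','top.png');b,d=grab('scene','scene.png')
cv2.imwrite('pics/both.png',cv2.resize(np.vstack([a,b])[:,:,::-1],None,fx=.7,fy=.7))
print(np.round(c['world_from_camera'],2),np.round(d['world_from_camera'],2),c['camera_matrix'])
print(telemetry.state())
E
```

```text
[[ 1.00000e-02 -9.80000e-01  1.80000e-01  3.30820e+02]
 [-1.00000e+00 -2.00000e-02 -1.00000e-02  3.56000e+00]
 [ 1.00000e-02 -1.80000e-01 -9.80000e-01  1.22767e+03]
 [ 0.00000e+00  0.00000e+00  0.00000e+00  1.00000e+00]] [[-8.8000e-01  3.2000e-01 -3.4000e-01  9.4052e+02]
 [ 4.7000e-01  5.7000e-01 -6.8000e-01  7.4030e+02]
 [-2.0000e-02 -7.6000e-01 -6.5000e-01  8.0445e+02]
 [ 0.0000e+00  0.0000e+00  0.0000e+00  1.0000e+00]] [[442.74602872   0.         290.58634529]
 [  0.         442.74602872 219.28132963]
 [  0.           0.           1.        ]]
{'time_s': 0.1, 'qpos': array([-7.36826445e+01,  1.83481069e+01,  8.96978888e+01,  3.29870793e-05,
        7.20417615e+01, -1.14714400e+00]), 'qvel': array([-0.02667982, -0.05775043, -0.12914521,  0.02693114, -0.08619304,
        0.09535542]), 'effort': array([ 2.90507487e-04, -4.13332558e+01, -2.32508701e+01,  7.28284079e-02,
        4.21191263e-02, -5.82804614e-05]), 'ee_pos': array([ 172.42890612, -548.06636274,  198.01340841]), 'ee_rot': array([-1.79912261e+02, -1.78826537e-03,  1.74644879e+01]), 'force': array([ 0.23405453, -0.26244147, -0.05397546]), 'torque': array([-0.00212233,  0.00968228,  0.04963827]), 'gripper_force': 0.0, 'gripper_width': 91.30822256217681}
```

View pics/top.png

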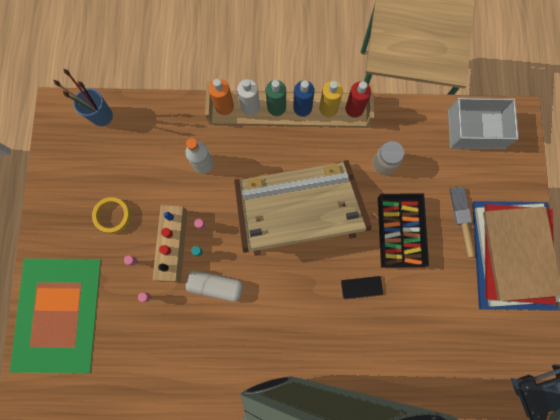

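View pics/scene.png

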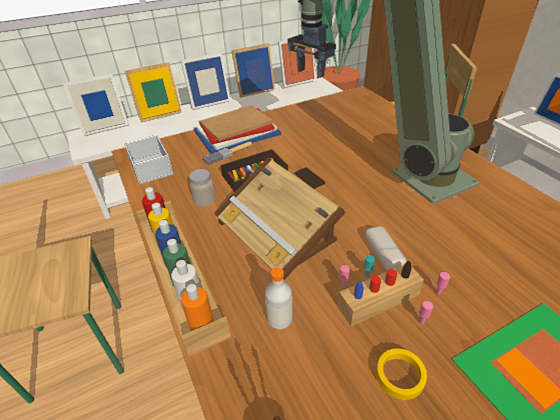

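```bash
python3 - <<'E'
from h import *
im=cv2.imread('pics/top.png')
a=cv2.resize(im[155:260,228:372],(792,578),interpolation=cv2.INTER_CUBIC)
cv2.imwrite('pics/crop1.png',a)
c=eyes.calibration('top');d=eyes.calibration('scene')
for f,c,n in(('top',c,1),('scene',d,2)):
    h=cv2.cvtColor(cv2.imread(f'pics/{f}.png'),cv2.COLOR_BGR2HSV)
    m=(((h[...,0]<6)|(h[...,0]>174))&(h[...,1]>170)&(h[...,2]>70)).astype(np.uint8)
    k,l,s,ce=cv2.connectedComponentsWithStats(m)
    for i in range(1,k):
        if 15<s[i,4]<400: print(f,s[i],ce[i],onz(c,ce[i],80))
E
```

```text
top [401 202  17   4  59] [409.47457627 203.27118644] [ 593.46232842 -322.47085115   80.        ]
top [486 205  33   6 117] [497.79487179 207.14529915] [ 586.64649286 -558.17464306   80.        ]
top [384 207  15   4  46] [391.08695652 208.47826087] [ 578.50639327 -272.97424338   80.        ]
top [547 209   6  27  85] [550.41176471 219.        ] [ 556.64654006 -696.28266234   80.        ]
top [161 228  11   9  74] [166.10810811 232.35135135] [505.3672115  318.49305079  80.        ]
top [486 237  11  62 366] [489.24863388 276.75956284] [ 401.86912753 -522.51678801   80.        ]
top [403 243  18   4  58] [411.24137931 244.77586207] [ 482.21034919 -323.105901     80.        ]
top [159 245  12   9  73] [164.36986301 249.47945205] [460.36057727 320.07374199  80.        ]
top [386 249  16   4  51] [393.2745098  250.54901961] [ 466.3384929  -275.52020192   80.        ]
top [518 297  38   7 156] [541.31410256 300.        ] [ 344.45505928 -652.69728698   80.        ]
scene [202 124  72  20 275] [239.84727273 133.28      ] [ 508.73691218 -480.49411253   80.        ]
scene [228 171   7   8  22] [230.77272727 174.63636364] [ 635.15554656 -252.4664323    80.        ]
scene [142 193  23  24 210] [151.84285714 202.33809524] [ 888.96647627 -236.919462     80.        ]
scene [386 269  11  17 145] [390.71724138 276.75862069] [460.1668392  319.08313163  80.        ]
scene [370 275  11  18 145] [374.80689655 283.4       ] [504.74504702 316.88902007  80.        ]
```

View pics/crop1.png

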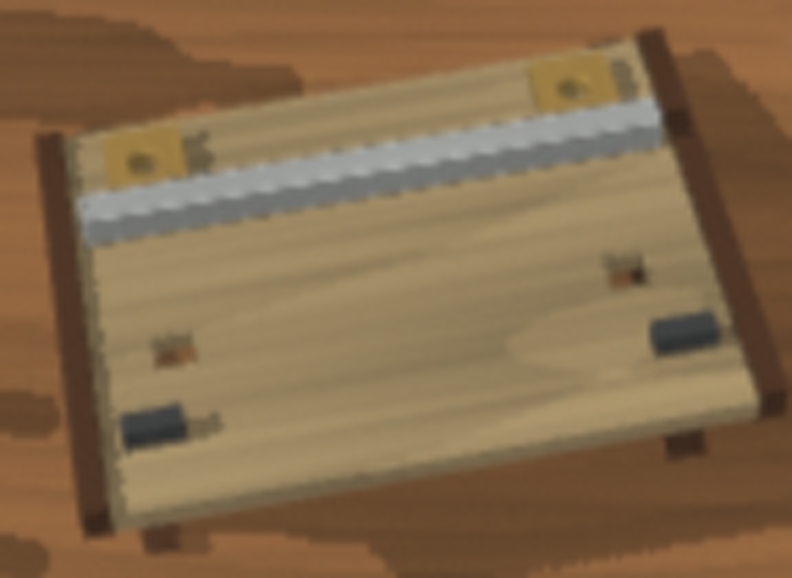

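```bash
python3 - <<'E'
from h import *
c=eyes.calibration('top')
px=lambda x,y:(228+(x+.5)/5.5-.5,155+(y+.5)/5.505-.5)
s,k=np.sin(np.radians(28)),np.cos(np.radians(28))
H=[onz(c,px(*p),75+30*s) for p in((174,351),(625,270))]
E=[onz(c,px(*p),75-90*s+11*k) for p in((143,158),(572,86))]
print(H,E)
for P in(H,E): d=P[0]-P[1]; print(np.linalg.norm(d),np.degrees(np.arctan2(-d[0],d[1])),(P[0]+P[1])/2)
print((H[0]+H[1]-E[0]-E[1])/2)
# bar lower face base / top edge ends
im=cv2.cvtColor(cv2.imread('pics/top.png'),cv2.COLOR_BGR2HSV)
cad=((im[...,0]>10)&(im[...,0]<30)&(im[...,2]>130)).astype(np.uint8)[195:290,150:188]
print(cv2.minAreaRect(cv2.findNonZero(cad)))
E
```

```text
[array([544.68012638,  75.67096119,  89.08414688]), array([ 587.51514931, -139.3371406 ,   89.08414688])] [array([651.73239893,  96.78517453,  42.45998287]), array([ 692.90501199, -119.05063232,   42.45998287])]
219.23348974158492 11.267238420949967 [566.09763785 -31.83308971  89.08414688]
219.7277396783215 10.799931073984448 [672.31870546 -11.13272889  42.45998287]
[-106.22106761  -20.70036081   46.62416401]
((18.5, 46.99999237060547), (93.99998474121094, 36.99999237060547), 90.0)
```

```bash
python3 -m crank '[{"dx":0.049,"dy":0.052,"yaw":-0.6},{"dx":0.049,"dy":0.052,"yaw":-0.7},{"dx":0.049,"dy":0.052},{"dx":0.049,"dy":0.052},{"dx":0.049,"dy":0.052},{"dx":0.049,"dy":0.052},{"dx":0.049,"dy":0.052},{"dx":0.049,"dy":0.052},{"dx":0.049,"dy":0.052},{"dx":0.049,"dy":0.052}]' 0 20
```

```text
validation failed for argument at $[0]...
```

```bash
python3 -m crank '[{"dx":0.049,"dy":0.052,"dz":0,"yaw":-0.6},{"dx":0.049,"dy":0.052,"dz":0,"yaw":-0.7},{"dx":0.049,"dy":0.052,"dz":0,"yaw":0},{"dx":0.049,"dy":0.052,"dz":0,"yaw":0},{"dx":0.049,"dy":0.052,"dz":0,"yaw":0},{"dx":0.049,"dy":0.052,"dz":0,"yaw":0},{"dx":0.049,"dy":0.052,"dz":0,"yaw":0},{"dx":0.049,"dy":0.052,"dz":0,"yaw":0},{"dx":0.049,"dy":0.052,"dz":0,"yaw":0},{"dx":0.049,"dy":0.052,"dz":0,"yaw":0}]' 0 20
```

```text
time_s: 1.35
ee_pos: [565.4, -131.0, 198.4]
ee_rot: [180.0, 0.0, 11.0]
force: [1.0, 0.0, 0.2]
gripper_width: 0.8
gripper_force: 0.0
```

```bash
python3 -m crank '[{"dx":0.05,"dy":0.051,"dz":0,"yaw":0},{"dx":0.05,"dy":0.051,"dz":0,"yaw":0},{"dx":0.051,"dy":0.051,"dz":0,"yaw":0},{"dx":0,"dy":0,"dz":-0.05,"yaw":0},{"dx":0,"dy":0,"dz":-0.05,"yaw":0},{"dx":0,"dy":0,"dz":-0.05,"yaw":0},{"dx":0,"dy":0,"dz":-0.023,"yaw":0},{"dx":0,"dy":0,"dz":0,"yaw":0}]' 0 20; python3 -c "
from h import *
grab('scene','s2.png')"
```

```text
time_s: 2.35
ee_pos: [684.6, -10.1, 59.1]
ee_rot: [-180.0, 0.2, 11.0]
force: [0.6, -0.2, 0.2]
gripper_width: 0.6
gripper_force: 0.0
```

View pics/s2.png

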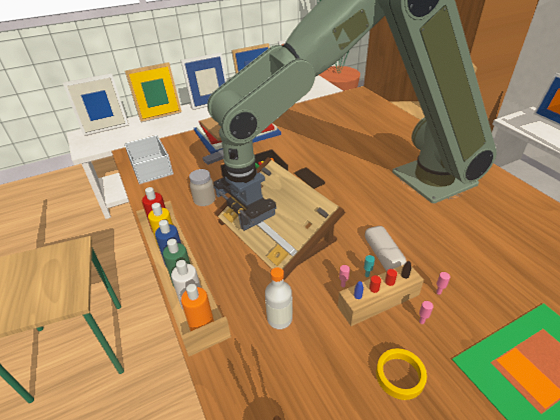

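```bash
python3 -m crank '[{"dx":-0.0145,"dy":-0.003,"dz":0,"yaw":0},{"dx":-0.0196,"dy":-0.0038,"dz":0.0104,"yaw":0},{"dx":-0.0196,"dy":-0.0038,"dz":0.0104,"yaw":0},{"dx":-0.0196,"dy":-0.0038,"dz":0.0104,"yaw":0},{"dx":-0.0196,"dy":-0.0038,"dz":0.0104,"yaw":0},{"dx":-0.0196,"dy":-0.0038,"dz":0.0104,"yaw":0},{"dx":-0.0196,"dy":-0.0038,"dz":0.0104,"yaw":0}]' 0 20
```

```text
time_s: 3.28
ee_pos: [578.6, -31.0, 110.9]
ee_rot: [180.0, -0.0, 11.0]
force: [0.5, -0.5, 0.1]
gripper_width: 0.5
gripper_force: 0.0
```

```bash
python3 -m crank '[{"dx":-0.007,"dy":-0.0014,"dz":0.0037,"yaw":0},{"dx":-0.007,"dy":-0.0014,"dz":0.0037,"yaw":0}]'; python3 -c "
from h import *
grab('scene','s3.png')
im=cv2.imread('pics/s3.png');cv2.imwrite('pics/s3c.png',cv2.resize(im[140:290,200:360],(640,600)))"
```

```text
time_s: 3.52
ee_pos: [568.3, -33.1, 116.4]
ee_rot: [180.0, -0.0, 11.0]
force: [0.3, 0.5, -0.6]
gripper_width: 0.4
gripper_force: 0.0
```

View pics/s3c.png

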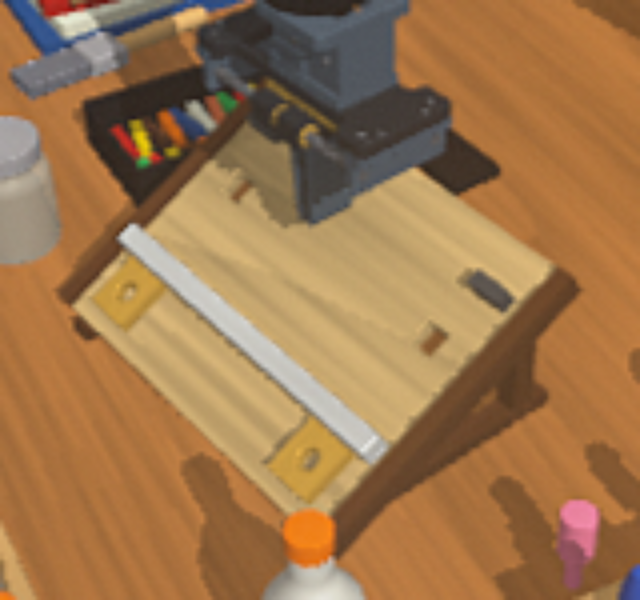

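```bash
python3 - <<'E'
from h import *
c=eyes.calibration('top');d=eyes.calibration('scene')
px=lambda x,y:(228+(x+.5)/5.5-.5,155+(y+.5)/5.505-.5)
S=[(277,254.7),(232.2,212.7)]
for p,s in zip(((143,158),(572,86)),S):
    r=[ray(c,px(*p)),ray(d,s)];P=tri(r);print(P,proj(c,P)-px(*p),proj(d,P)-s, onz(d,s,42.5))
# board hole and jar cross-checks
for p,s in zip(((174,351),(625,270)),((308.3,225),(260,187.2))):
    P=tri([ray(c,px(*p)),ray(d,s)]);print(P)
t=telemetry.state()['ee_pos'];print(proj(d,t+[0,0,-8]),(np.array(proj(d,t+[0,0,-8]))-[200,140])*4)
E
```

```text
[649.78742711  97.14309717  46.03027483] [-0.24230035  0.34016139] [-0.430639   -0.08665591] [647.58219205  94.97598331  42.5       ]
[ 690.20319991 -117.73336807   46.11351155] [-0.33617708  0.54460618] [-0.58160074 -0.15097275] [ 687.75450492 -120.33504004   42.5       ]
[543.92101784  76.56134817  87.37219783]
[ 586.60909165 -138.71873613   87.63352707]
[280.90304025 198.99673368] [323.61216099 235.98693474]
```

```bash
python3 -m crank '[{"dx":0,"dy":0,"dz":0.0375,"yaw":0},{"dx":0.051,"dy":0.01,"dz":0,"yaw":0},{"dx":0.051,"dy":0.01,"dz":0,"yaw":0},{"dx":0.051,"dy":0.01,"dz":0,"yaw":0},{"dx":0,"dy":0,"dz":-0.042,"yaw":0},{"dx":0,"dy":0,"dz":-0.042,"yaw":0},{"dx":0,"dy":0,"dz":-0.041,"yaw":0},{"dx":0,"dy":0,"dz":0,"yaw":0}]' 0 20; for i in 1; do python3 -m crank '[{"dx":0,"dy":0,"dz":-0.005,"yaw":0},{"dx":0,"dy":0,"dz":0,"yaw":0}]'; done; python3 -m crank '[{"dx":0,"dy":0,"dz":-0.004,"yaw":0},{"dx":0,"dy":0,"dz":0,"yaw":0}]'
```

```text
time_s: 4.58
ee_pos: [688.7, -8.8, 42.7]
ee_rot: [-179.9, 0.4, 11.0]
force: [-0.9, -0.0, 0.3]
gripper_width: 0.6
gripper_force: 0.0
time_s: 4.82
ee_pos: [691.8, -9.0, 43.6]
ee_rot: [180.0, -0.1, 11.0]
force: [-0.5, -0.5, 0.3]
gripper_width: 0.3
gripper_force: 0.0
time_s: 5.08
ee_pos: [690.9, -9.0, 39.4]
ee_rot: [180.0, -0.0, 11.0]
force: [-0.3, -0.3, 0.2]
gripper_width: 0.4
gripper_force: 0.0
```

```bash
for i in 1 2; do python3 -m crank '[{"dx":0,"dy":0,"dz":-0.004,"yaw":0},{"dx":0,"dy":0,"dz":0,"yaw":0}]' | grep -E "pos|force:"; done
```

```text
ee_pos: [690.6, -9.0, 35.5]
force: [-0.5, -0.8, 0.4]
gripper_force: 0.0
ee_pos: [690.6, -9.0, 32.2]
force: [-0.1, -0.0, -0.2]
gripper_force: 0.0
```

```bash
python3 -m crank '[{"dx":-0.0196,"dy":-0.0038,"dz":0.0108,"yaw":0},{"dx":-0.0196,"dy":-0.0038,"dz":0.0106,"yaw":0},{"dx":-0.007,"dy":-0.0014,"dz":0.0037,"yaw":0},{"dx":-0.007,"dy":-0.0014,"dz":0.0037,"yaw":0}]' | grep -E "pos|force:"; for i in 1 2; do python3 -m crank '[{"dx":-0.007,"dy":-0.0014,"dz":0.0037,"yaw":0},{"dx":-0.007,"dy":-0.0014,"dz":0.0037,"yaw":0}]' | grep -E "pos|force:"; done
```

```text
ee_pos: [649.3, -17.2, 56.7]
force: [5.3, 1.4, -2.9]
gripper_force: 2.7
ee_pos: [638.5, -19.3, 62.6]
force: [5.3, 1.8, -1.5]
gripper_force: 2.8
ee_pos: [627.4, -21.5, 68.5]
force: [5.3, 2.4, -1.4]
gripper_force: 2.9
```

```bash
python3 -m crank '[{"dx":-0.0147,"dy":-0.0029,"dz":0.0079,"yaw":0},{"dx":-0.0147,"dy":-0.0029,"dz":0.0079,"yaw":0},{"dx":-0.0147,"dy":-0.0029,"dz":0.0079,"yaw":0},{"dx":-0.0147,"dy":-0.0029,"dz":0.0079,"yaw":0}]' | grep -E "pos|force:"; for i in 1 2 3; do python3 -m crank '[{"dx":-0.007,"dy":-0.0014,"dz":0.0037,"yaw":0},{"dx":-0.007,"dy":-0.0014,"dz":0.0037,"yaw":0}]' | grep -E "pos|force:"; done
```

```text
ee_pos: [580.4, -30.7, 94.0]
force: [6.5, 2.5, -1.1]
gripper_force: 3.1
ee_pos: [571.9, -32.5, 99.7]
force: [16.7, 4.8, -13.8]
gripper_force: 9.0
ee_pos: [564.7, -34.8, 107.6]
force: [11.4, 2.9, 6.3]
gripper_force: 5.6
ee_pos: [546.1, -38.0, 112.3]
force: [-0.4, 0.1, -0.7]
gripper_force: 0.2
```

```bash
python3 -m crank '[{"dx":0,"dy":0,"dz":0.06,"yaw":0},{"dx":0.0,"dy":0.05,"dz":0.06,"yaw":0},{"dx":-0.03,"dy":0.05,"dz":0.03,"yaw":0},{"dx":-0.02,"dy":0.06,"dz":0,"yaw":-0.8},{"dx":0,"dy":0.06,"dz":0,"yaw":-0.8},{"dx":0,"dy":0.06,"dz":0,"yaw":0},{"dx":0,"dy":0.06,"dz":0,"yaw":0},{"dx":0,"dy":0.03,"dz":0,"yaw":0},{"dx":0,"dy":0.02,"dz":0,"yaw":0},{"dx":0,"dy":0,"dz":0,"yaw":0}]' 1 | grep -E "time|pos|rot|width"; python3 - <<'E'
from h import *
a,_=grab('top','t4.png');b,_=grab('scene','s4.png');w,c=grab('wrist','w4.png')
o=np.zeros((600,800,3),np.uint8)
o[:300,:400]=cv2.resize(a[155:260,228:368],(400,300),interpolation=2)
o[:300,400:]=cv2.resize(b[140:290,180:380],(400,300),interpolation=2)
o[300:,:400]=cv2.resize(w,(400,300));
cv2.imwrite('pics/m4.png',o[:,:,::-1]); print(np.round(c['world_from_camera'],2))
E
```

```text
time_s: 9.07
ee_pos: [504.6, 274.0, 230.1]
ee_rot: [179.9, 0.1, 3.0]
gripper_width: 91.1
[[ 5.0000e-02 -9.6000e-01 -2.6000e-01  5.7892e+02]
 [-1.0000e+00 -5.0000e-02 -1.0000e-02  2.7875e+02]
 [ 0.0000e+00  2.6000e-01 -9.6000e-01  4.1574e+02]
 [ 0.0000e+00  0.0000e+00  0.0000e+00  1.0000e+00]]
```

View pics/m4.png

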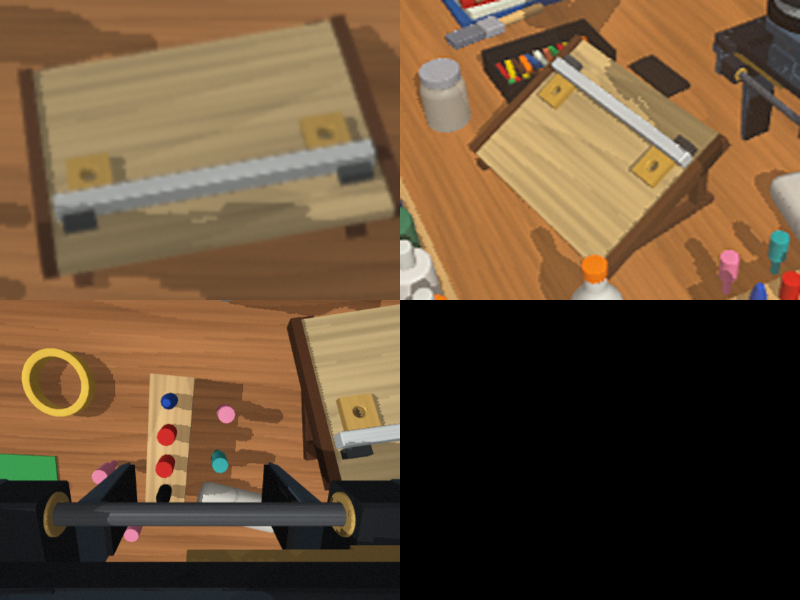

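```bash
python3 - <<'E'
from h import *
c=eyes.calibration('wrist');t=eyes.calibration('top');d=eyes.calibration('scene')
w=cv2.imread('pics/w4.png');h=cv2.cvtColor(w,cv2.COLOR_BGR2HSV)
def blobs(m,lo,hi):
    k,l,s,ce=cv2.connectedComponentsWithStats(m.astype(np.uint8)); return [(s[i],ce[i]) for i in range(1,k) if lo<s[i,4]<hi]
for s,ce in blobs(((h[...,0]<6)|(h[...,0]>174))&(h[...,1]>170)&(h[...,2]>70),100,3000): print(s,ce,onz(c,ce,88),onz(c,ce,96))
# eyelet: brass mask then dark spot
m=(h[...,0]>17)&(h[...,0]<26)&(h[...,1]>150)
for s,ce in blobs(m,300,6000): print('brass',s,ce)
x0,y0=470,125; g=w[y0:185,x0:535].astype(int).sum(2); print(cv2.resize(g.astype(np.float32),None,fx=.33,fy=.33,interpolation=cv2.INTER_AREA).astype(int))
for r in ([ray(t,(258.8,215.6)),ray(d,(306.5,223))],[ray(t,(341.8,201.2)),ray(d,(258.5,186))]): print(tri(r))
for q in((258.8,215.6),(341.8,201.2)): print('top98.8',onz(t,q,98.8))
print(onz(c,(503,154),98.8))
E
```

```text
[220 174  28  30 618] [233.61650485 188.64724919] [506.10602591 317.09801284  88.        ] [507.88512445 316.15785221  96.        ]
[218 217  27  32 654] [231.09785933 232.49388379] [462.37484085 318.7749499   88.        ] [465.22094724 317.79387327  96.        ]
brass [  30   67  103   97 4659] [ 78.83966516 114.24919511]
[[496 493 491 486 481 477 471 464 462 456 449 449 447 443 440 440 437 435
  438 439 441]
 [473 466 461 456 455 450 449 447 445 446 443 446 448 451 447 448 450 457
  462 462 461]
 [450 451 451 454 454 453 457 456 453 450 440 437 428 419 422 428 397 359
  447 462 466]
 [467 463 457 452 448 433 430 429 431 425 414 416 415 415 416 428 410 325
  338 425 457]
 [444 357 424 429 431 425 422 426 428 431 417 417 416 416 415 423 423 343
  312 391 470]
 [336 317 410 430 430 427 419 429 425 430 421 417 419 414 414 420 428 372
  312 393 481]
 [370 309 380 428 429 432 420 426 425 430 424 417 422 415 412 418 430 408
  330 365 463]
 [415 305 354 427 428 433 424 424 414 394 404 434 440 423 412 416 426 423
  345 319 422]
 [436 310 330 421 431 432 429 415 325 254 304 332 388 461 415 4
[... 532 characters left out ...]
 422 413 414
  424 425 349]
 [462 460 419 311 339 417 427 436 432 422 426 428 431 420 419 422 415 414
  418 428 383]
 [472 473 458 318 317 408 427 431 429 425 423 425 430 421 418 424 417 412
  414 419 401]
 [479 481 485 353 309 383 424 428 433 429 423 421 423 418 406 402 428 417
  445 477 488]
 [493 495 495 408 307 350 414 415 415 438 428 465 483 503 539 550 566 576
  582 586 591]
 [490 492 484 430 425 459 498 538 553 570 583 586 591 596 598 598 601 601
  597 589 589]]
[549.52937499  77.03839031  97.4700193 ]
[ 591.39236332 -139.2375587    93.75680177]
top98.8 [550.10315175  76.35570198  98.8       ]
top98.8 [ 591.88219056 -139.66817506   98.8       ]
[552.08472764  77.74525511  98.8       ]
```

```bash
python3 -m crank '[{"dx":0.001,"dy":0.03,"dz":0,"yaw":-0.53},{"dx":0,"dy":0.0242,"dz":-0.03,"yaw":-0.53},{"dx":0,"dy":0,"dz":-0.05,"yaw":0},{"dx":0,"dy":0,"dz":-0.05,"yaw":0},{"dx":0,"dy":0,"dz":-0.04,"yaw":0},{"dx":0,"dy":0,"dz":-0.018,"yaw":0},{"dx":0,"dy":0,"dz":0,"yaw":0},{"dx":0,"dy":0,"dz":0,"yaw":0}]' 0.55 10;  python3 -m crank '[{"dx":0,"dy":0,"dz":0,"yaw":0},{"dx":0,"dy":0,"dz":0,"yaw":0},{"dx":0,"dy":0,"dz":0,"yaw":0},{"dx":0,"dy":0,"dz":0,"yaw":0}]' 0 10
```

```text
time_s: 10.22
ee_pos: [507.2, 317.9, 81.7]
ee_rot: [-179.9, -0.1, -2.4]
force: [0.2, 0.2, 0.4]
gripper_width: 50.1
gripper_force: 0.0
time_s: 10.72
ee_pos: [506.5, 316.7, 81.2]
ee_rot: [179.9, -0.1, -2.3]
force: [0.3, -4.4, 9.3]
gripper_width: 13.4
gripper_force: 5.9
```

```bash
python3 -m crank '[{"dx":0,"dy":0,"dz":0,"yaw":0},{"dx":0,"dy":0,"dz":0,"yaw":0}]'; python3 - <<'E'
from h import *
a,_=grab('scene','s5.png');w,_=grab('wrist','w5.png')
cv2.imwrite('pics/m5.png',np.hstack([cv2.resize(a[200:330,320:450],(400,400),interpolation=2),cv2.resize(w,(400,400))])[:,:,::-1])
E
```

```text
time_s: 10.98
ee_pos: [506.9, 315.6, 82.5]
ee_rot: [179.8, -0.1, -2.3]
force: [-0.7, -7.6, 12.5]
gripper_width: 0.6
gripper_force: 6.6
```

View pics/m5.png

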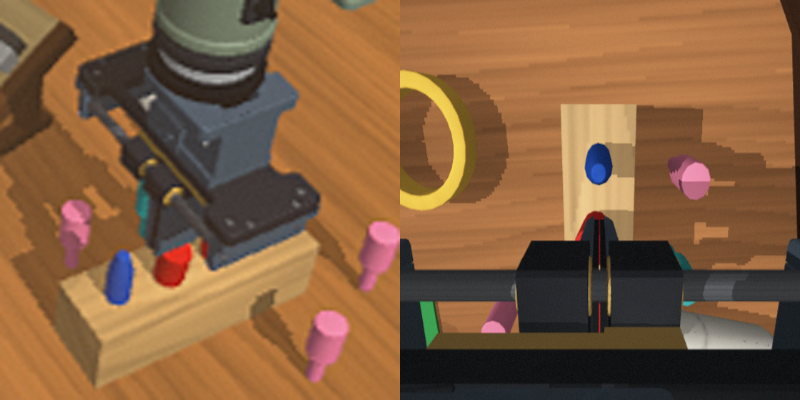

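```bash
python3 - <<'E'
from h import *
d=eyes.calibration('scene');s=telemetry.state()
for z in (-8,0,8,16): 
  q=proj(d,s['ee_pos']+[0,0,z]); print(z,q,(q-[320,200])/.325)
print(s['ee_pos'],s['force'])
for p in ([505.5,317.4,96],[505.5,317.4,60],[550,315.6,96+12]): q=proj(d,p);print(q,(q-[320,200])/.325)
E
```

```text
-8 [373.40129018 284.88720111] [164.3116621  261.19138802]
0 [373.82218447 282.68740198] [165.60672144 254.42277532]
8 [374.24794253 280.46218237] [166.91674626 247.57594577]
16 [374.67864917 278.2110991 ] [168.24199746 240.6495357 ]
[506.93586945 315.57996352  82.47351855] [-1.18595934 -7.39727005 13.01841194]
[375.5456202 279.2187403] [170.90960062 243.74997015]
[373.6255876  289.11274359] [165.00180799 274.19305719]
[359.60729953 282.78846972] [121.86861395 254.73375298]
```

```bash
python3 -m crank '[{"dx":0,"dy":0,"dz":0,"yaw":0},{"dx":0,"dy":0,"dz":0,"yaw":0},{"dx":0,"dy":0,"dz":0,"yaw":0}]' 0.6 10; python3 -m crank '[{"dx":0,"dy":0,"dz":0.04,"yaw":0},{"dx":0,"dy":0,"dz":0.06,"yaw":0},{"dx":0,"dy":0,"dz":0.06,"yaw":0},{"dx":-0.05,"dy":0,"dz":0.0,"yaw":0},{"dx":0,"dy":0,"dz":0,"yaw":0}]' ; python3 - <<'E'
from h import *
a,_=grab('scene','s6.png');w,_=grab('wrist','w6.png')
cv2.imwrite('pics/m6.png',np.hstack([cv2.resize(a[230:330,330:430],(400,400),interpolation=2),cv2.resize(w[60:300,180:420],(400,400),interpolation=2)])[:,:,::-1])
E
```

```text
time_s: 11.45
ee_pos: [506.4, 318.1, 80.4]
ee_rot: [-179.9, -0.0, -2.3]
force: [0.8, 1.4, 2.2]
gripper_width: 27.8
gripper_force: 1.1
time_s: 12.08
ee_pos: [463.9, 317.5, 208.3]
ee_rot: [180.0, 0.1, -2.3]
force: [0.9, 0.2, -0.2]
gripper_width: 55.0
gripper_force: 0.0
```

View pics/m6.png

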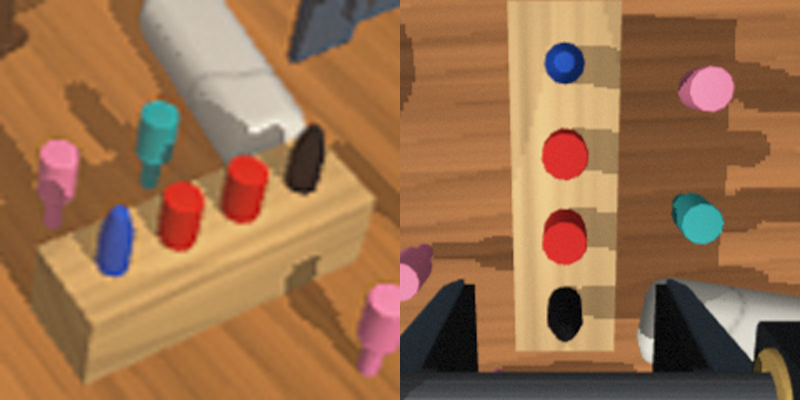

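```bash
python3 -m crank '[{"dx":0.026,"dy":0,"dz":0,"yaw":0},{"dx":0.026,"dy":0,"dz":-0.04,"yaw":0},{"dx":0,"dy":0,"dz":-0.06,"yaw":0},{"dx":0,"dy":0,"dz":-0.06,"yaw":0},{"dx":0,"dy":0,"dz":0,"yaw":0},{"dx":0,"dy":0,"dz":0,"yaw":0}]' 0.55 10 | grep -E "pos|force:"; for i in 1 2 3; do python3 -m crank '[{"dx":0,"dy":0,"dz":-0.005,"yaw":0},{"dx":0,"dy":0,"dz":0,"yaw":0}]' | grep -E "pos|force:"; done; python3 - <<'E'
from h import *
K=eyes.calibration('wrist');s=telemetry.state();print(np.array(K['camera_matrix'])[0],s['ee_pos'],s['time_s'])
a,_=grab('scene','s7.png');w,_=grab('wrist','w7.png')
cv2.imwrite('pics/m7.png',np.hstack([cv2.resize(a[200:330,320:450],(400,400),interpolation=2),cv2.resize(w,(400,400))])[:,:,::-1])
E
```

```text
ee_pos: [509.1, 318.2, 81.3]
force: [0.4, 0.1, 0.4]
gripper_force: 0.0
ee_pos: [508.3, 318.0, 77.4]
force: [0.1, 0.1, -0.5]
gripper_force: 0.0
ee_pos: [507.5, 317.5, 72.1]
force: [-0.5, -0.1, 0.3]
gripper_force: 0.0
ee_pos: [507.4, 317.4, 67.7]
force: [-1.2, 0.7, 0.2]
gripper_force: 0.0
[355.98871965   0.         278.75336628] [507.40724665 317.41132968  67.7072331 ] 13.675
```

View pics/m7.png

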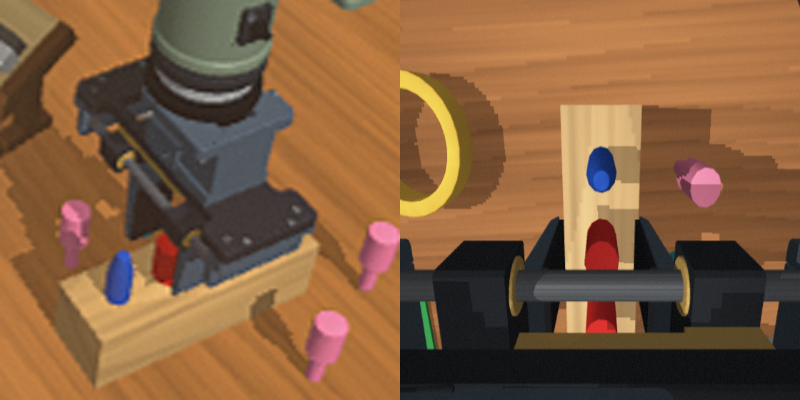

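```bash
python3 -m crank '[{"dx":-0.002,"dy":0,"dz":-0.005,"yaw":0},{"dx":0,"dy":0,"dz":0,"yaw":0}]' | grep -E "pos|force:"; python3 -m crank '[{"dx":0,"dy":0,"dz":0,"yaw":0},{"dx":0,"dy":0,"dz":0,"yaw":0},{"dx":0,"dy":0,"dz":0,"yaw":0},{"dx":0,"dy":0,"dz":0,"yaw":0},{"dx":0,"dy":0,"dz":0,"yaw":0}]' 0 12
```

```text
ee_pos: [505.6, 317.4, 63.7]
force: [0.7, -0.2, -0.8]
gripper_force: 0.0
time_s: 14.65
ee_pos: [506.1, 317.5, 64.2]
ee_rot: [180.0, -0.0, -2.3]
force: [-0.6, -0.3, 0.0]
gripper_width: 23.4
gripper_force: 12.0
```

```bash
python3 -m crank '[{"dx":0,"dy":0,"dz":0.03,"yaw":0},{"dx":0,"dy":0,"dz":0.05,"yaw":0},{"dx":0,"dy":0,"dz":0.06,"yaw":0},{"dx":0.0109,"dy":-0.0601,"dz":0.03,"yaw":0.887},{"dx":0.0109,"dy":-0.0601,"dz":0,"yaw":0.887},{"dx":0.0109,"dy":-0.0601,"dz":0,"yaw":0.887},{"dx":0.0109,"dy":-0.0601,"dz":0,"yaw":0},{"dx":0.0109,"dy":-0.0601,"dz":0,"yaw":0},{"dx":0,"dy":0,"dz":0,"yaw":0},{"dx":0,"dy":0,"dz":0,"yaw":0}]' ; python3 - <<'E'
from h import *
a,d=grab('scene','s8.png');print(telemetry.state()['ee_pos'])
h=cv2.cvtColor(a,cv2.COLOR_RGB2HSV);m=(((h[...,0]<6)|(h[...,0]>174))&(h[...,1]>170)&(h[...,2]>70)).astype(np.uint8)
k,l,s,ce=cv2.connectedComponentsWithStats(m)
for i in range(1,k):
    if 15<s[i,4]<400:print(s[i],ce[i])
s=telemetry.state()['ee_pos']; print(proj(d,s+[0,0,14]))
E
```

```text
time_s: 15.9
ee_pos: [549.5, 77.5, 200.0]
ee_rot: [-180.0, 0.0, 10.9]
force: [0.5, 0.3, -0.6]
gripper_width: 23.8
gripper_force: 12.0
[549.45697042  78.0306419  200.03412552]
[202 124  72  20 254] [238.99606299 133.39370079]
[228 171   7   8  23] [230.7826087  174.56521739]
[303 181   9  16  45] [305.93333333 190.06666667]
[142 193  23  24 208] [151.84615385 202.28365385]
[386 269  11  17 145] [390.71724138 276.75862069]
[306.8194723  188.24969404]
```

```bash
python3 -m crank '[{"dx":0,"dy":-0.0008,"dz":-0.03,"yaw":0},{"dx":0,"dy":0,"dz":-0.03,"yaw":0},{"dx":0,"dy":0,"dz":-0.012,"yaw":0},{"dx":0,"dy":0,"dz":0,"yaw":0},{"dx":0,"dy":0,"dz":0,"yaw":0}]' - 6 | grep -E "pos|force:|width"; for i in 1 2 3; do python3 -m crank '[{"dx":0,"dy":0,"dz":-0.0025,"yaw":0},{"dx":0,"dy":0,"dz":0,"yaw":0}]' | grep -E "pos|force:"; done
```

```text
ee_pos: [550.4, 77.0, 143.5]
force: [0.2, 0.1, -0.4]
gripper_width: 23.6
gripper_force: 6.0
ee_pos: [549.8, 76.5, 140.8]
force: [0.1, 0.3, -0.3]
gripper_force: 6.0
ee_pos: [549.6, 76.5, 138.4]
force: [-0.2, -1.0, -0.3]
gripper_force: 6.0
ee_pos: [549.7, 76.5, 136.4]
force: [-0.9, -0.5, -1.2]
gripper_force: 6.0
```

```bash
for i in 1 2 3; do python3 -m crank '[{"dx":0,"dy":0.0002,"dz":-0.0025,"yaw":0},{"dx":0,"dy":0,"dz":0,"yaw":0}]' | grep -E "pos|force:"; done
```

```text
ee_pos: [549.7, 76.7, 134.4]
force: [1.0, -0.3, -0.1]
gripper_force: 6.0
ee_pos: [549.6, 76.8, 132.4]
force: [0.1, 0.2, -1.5]
gripper_force: 6.0
ee_pos: [549.6, 77.0, 130.4]
force: [1.0, -0.6, -1.2]
gripper_force: 6.0
```

```bash
python3 -m crank '[{"dx":0.0039,"dy":0.0007,"dz":-0.001,"yaw":0},{"dx":0.0038,"dy":0.0008,"dz":-0.001,"yaw":0},{"dx":0,"dy":0,"dz":0,"yaw":0}]' - 4| grep -E "pos|force:";python3 -m crank '[{"dx":0.0038,"dy":0.0008,"dz":-0.001,"yaw":0},{"dx":0.0038,"dy":0.0007,"dz":-0.0015,"yaw":0},{"dx":0,"dy":0,"dz":0,"yaw":0}]' | grep -E "pos|force:"
```

```text
ee_pos: [556.0, 78.1, 128.8]
force: [-0.1, -0.4, 0.7]
gripper_force: 4.0
ee_pos: [562.1, 79.5, 126.8]
force: [-0.2, -1.0, 0.6]
gripper_force: 4.0
```

```bash
python3 -m crank '[{"dx":0.0038,"dy":0.0007,"dz":-0.002,"yaw":0},{"dx":0.0038,"dy":0.0007,"dz":-0.0025,"yaw":0},{"dx":0,"dy":0,"dz":0,"yaw":0}]' | grep -E "pos|force:|width"; python3 -m crank '[{"dx":0.0038,"dy":0.0007,"dz":-0.0025,"yaw":0},{"dx":0.0038,"dy":0.0007,"dz":-0.003,"yaw":0},{"dx":0,"dy":0,"dz":0,"yaw":0}]' | grep -E "pos|force:|width"; python3 - <<'E'
from h import *
a,d=grab('scene','s9.png');s=telemetry.state()['ee_pos'];print(s)
h=cv2.cvtColor(a,cv2.COLOR_RGB2HSV);m=(((h[...,0]<6)|(h[...,0]>174))&(h[...,1]>150)&(h[...,2]>60)).astype(np.uint8)
m[:150]=0;m[:,:280]=0;m[:,340:]=0
k,l,st,ce=cv2.connectedComponentsWithStats(m)
for i in range(1,k):print(st[i],ce[i])
E=np.array([549.6,77,98.8]);n=np.array([.46,.09,.883]);z=np.array([0,0,1.])
print('E',proj(d,E)); G=s+21*z
for a in(n,z): print('head bottom/top',proj(d,G-25*a),proj(d,G+11*a))
E
```

```text
ee_pos: [568.1, 80.6, 123.0]
force: [0.3, -0.9, 0.8]
gripper_width: 23.6
gripper_force: 4.0
ee_pos: [574.2, 81.6, 118.6]
force: [-0.2, -1.6, -0.4]
gripper_width: 23.7
gripper_force: 4.0
[574.08253113  81.64914706 118.70428481]
[294 210   4   8  20] [296.   213.45]
[301 219   6   4  10] [303.9 221. ]
E [306.0969085  222.56433489]
head bottom/top [302.31026849 219.42464143] [297.29858031 212.99453271]
head bottom/top [298.88052214 222.21821549] [298.85104263 211.74662288]
```

```bash
for i in 1 2; do python3 -m crank '[{"dx":-0.0032,"dy":-0.0006,"dz":-0.0061,"yaw":0},{"dx":-0.0032,"dy":-0.0006,"dz":-0.0061,"yaw":0},{"dx":0,"dy":0,"dz":0,"yaw":0}]' - 6| grep -E "pos|force:"; done
```

```text
ee_pos: [568.1, 80.6, 108.5]
force: [-0.1, -0.1, -0.5]
gripper_force: 6.0
ee_pos: [564.1, 79.5, 99.4]
force: [1.1, -1.7, 0.4]
gripper_force: 6.0
```

```bash
for i in 1 2; do python3 -m crank '[{"dx":-0.0025,"dy":-0.0003,"dz":-0.0018,"yaw":0},{"dx":0,"dy":0,"dz":0,"yaw":0}]' | grep -E "pos|force:"; done
```

```text
ee_pos: [564.0, 79.5, 99.3]
force: [5.1, -1.8, 4.6]
gripper_force: 6.0
ee_pos: [563.1, 79.3, 98.3]
force: [6.8, -1.6, 5.2]
gripper_force: 6.0
```

```bash
python3 -m crank '[{"dx":0,"dy":0,"dz":0,"yaw":0},{"dx":0,"dy":0,"dz":0,"yaw":0},{"dx":0,"dy":0,"dz":0,"yaw":0}]' 0.5 10| grep -E "time|pos|force:"; python3 -m crank '[{"dx":0,"dy":0,"dz":0.03,"yaw":0},{"dx":0,"dy":0,"dz":0.05,"yaw":0},{"dx":0,"dy":0,"dz":0.05,"yaw":0},{"dx":-0.05,"dy":0.05,"dz":0,"yaw":0},{"dx":-0.05,"dy":0.05,"dz":0,"yaw":0},{"dx":0,"dy":0.05,"dz":0,"yaw":0},{"dx":0,"dy":0,"dz":0,"yaw":0}]' | grep -E "time|pos|force:"; cat > chk.py <<'E'
from h import *
import sys
E=np.array(eval(sys.argv[1]));n=np.array([.46,.09,.883])
H=[]
for f in('scene','top'):
    a,c=grab(f,sys.argv[2]+f+'.png')
    h=cv2.cvtColor(a,cv2.COLOR_RGB2HSV);m=(((h[...,0]<6)|(h[...,0]>174))&(h[...,1]>150)&(h[...,2]>60)).astype(np.uint8)
    q=proj(c,E+18*n)
    k,l,st,ce=cv2.connectedComponentsWithStats(m)
    for i in range(1,k):
        if st[i,4]>20 and np.hypot(*(ce[i]-q))<20: print(f,st[i],ce[i],'expect home',q,'10mm out',proj(c,E+28*n))
E
python3 chk.py '[549.6,77,98.8]' c1
```

```text
time_s: 21.25
ee_pos: [558.7, 79.4, 95.8]
force: [-0.1, -0.2, -0.5]
gripper_force: 0.0
time_s: 22.12
ee_pos: [478.9, 201.3, 200.3]
force: [0.3, -0.1, 0.4]
gripper_force: 0.0
scene [298 214  12  13  97] [303.41237113 219.56701031] expect home [303.72324508 219.49498247] 10mm out [302.37580852 217.75263029]
top [253 204  10  14 105] [257.22857143 210.48571429] expect home [257.62915057 211.42147836] 10mm out [257.10958528 208.94926021]
```

```bash
python3 -m crank '[{"dx":0.055,"dy":-0.075,"dz":0,"yaw":0},{"dx":0.0559,"dy":-0.0757,"dz":0,"yaw":0},{"dx":0,"dy":0,"dz":-0.035,"yaw":0},{"dx":0,"dy":0,"dz":-0.027,"yaw":0},{"dx":0,"dy":0,"dz":0,"yaw":0},{"dx":0,"dy":0,"dz":0,"yaw":0}]' 0 20| grep -E "time|pos|force:|width"; for i in 1 2 3; do python3 -m crank '[{"dx":0,"dy":0,"dz":-0.005,"yaw":0},{"dx":0,"dy":0,"dz":0,"yaw":0}]' | grep -E "pos|force:"; done
```

```text
time_s: 22.98
ee_pos: [554.5, 98.0, 151.7]
force: [1.3, -0.3, 0.2]
gripper_width: 0.3
gripper_force: 0.0
ee_pos: [553.9, 98.7, 147.3]
force: [0.3, 0.3, 0.2]
gripper_force: 0.0
ee_pos: [553.6, 98.6, 142.6]
force: [0.8, -0.9, 1.0]
gripper_force: 0.0
ee_pos: [553.7, 98.5, 138.5]
force: [-0.1, -0.0, 1.1]
gripper_force: 0.0
```

```bash
python3 -m crank '[{"dx":0,"dy":0,"dz":0.01,"yaw":0},{"dx":0.0185,"dy":-0.0223,"dz":0,"yaw":0},{"dx":0,"dy":0,"dz":-0.01,"yaw":0},{"dx":0,"dy":0,"dz":0,"yaw":0}]' | grep -E "pos|force:"; for i in 1 2 3 4; do python3 -m crank '[{"dx":0,"dy":0,"dz":-0.005,"yaw":0},{"dx":0,"dy":0,"dz":0,"yaw":0}]' | grep -E "pos|force:"; done
```

```text
ee_pos: [568.0, 80.3, 137.8]
force: [-0.1, -0.5, 0.3]
gripper_force: 0.0
ee_pos: [568.3, 80.9, 134.5]
force: [0.1, -0.1, -0.2]
gripper_force: 0.0
ee_pos: [568.4, 80.8, 130.6]
force: [0.6, 0.0, 0.1]
gripper_force: 0.0
ee_pos: [568.5, 80.7, 126.6]
force: [0.2, 0.4, 0.6]
gripper_force: 0.0
ee_pos: [568.5, 80.7, 122.6]
force: [0.2, -0.2, -0.5]
gripper_force: 0.0
```

```bash
for i in 1 2 3; do python3 -m crank '[{"dx":0,"dy":0,"dz":-0.004,"yaw":0},{"dx":0,"dy":0,"dz":0,"yaw":0}]' | grep -E "pos|force:"; done
```

```text
ee_pos: [569.0, 80.8, 120.0]
force: [-0.4, -0.4, 0.6]
gripper_force: 0.5
ee_pos: [571.2, 81.1, 118.3]
force: [1.8, -1.1, 7.3]
gripper_force: 3.1
ee_pos: [573.3, 81.4, 117.6]
force: [3.1, 1.1, 15.5]
gripper_force: 7.6
```

```bash
python3 -m crank '[{"dx":0,"dy":0,"dz":0.05,"yaw":0},{"dx":0,"dy":0,"dz":0.055,"yaw":0},{"dx":-0.028,"dy":0.0595,"dz":0,"yaw":-0.887},{"dx":-0.028,"dy":0.0595,"dz":0,"yaw":-0.887},{"dx":-0.028,"dy":0.0595,"dz":0,"yaw":-0.887},{"dx":-0.028,"dy":0.0595,"dz":0,"yaw":0},{"dx":-0.028,"dy":0.0595,"dz":0,"yaw":0},{"dx":0,"dy":0,"dz":0,"yaw":0},{"dx":0,"dy":0,"dz":0,"yaw":0}]' 0.55 12; python3 chk.py '[549.6,77,98.8]' c2
```

```text
time_s: 27.1
ee_pos: [456.7, 318.3, 197.1]
ee_rot: [179.9, 0.0, -2.3]
force: [0.5, -0.7, -0.1]
gripper_width: 50.1
gripper_force: 0.0
scene [297 215  12  13  98] [302.45918367 220.56122449] expect home [303.72324508 219.49498247] 10mm out [302.37580852 217.75263029]
top [252 203  10  14 106] [257.02830189 209.41509434] expect home [257.62915057 211.42147836] 10mm out [257.10958528 208.94926021]
```

```bash
python3 - <<'E'
from h import *
t=eyes.calibration('top');d=eyes.calibration('scene')
for a,b in(((257.23,210.49),(303.41,219.57)),((257.03,209.42),(302.46,220.56))): print(tri([ray(t,a),ray(d,b)]))
print(np.array([549.6,77,98.8])+18*np.array([.46,.09,.883]))
a=cv2.imread('pics/c1top.png')[155:260,228:372];b=cv2.imread('pics/c2top.png')[155:260,228:372];e=cv2.imread('pics/c2scene.png')[180:255,240:340]
cv2.imwrite('pics/m8.png',np.vstack([np.hstack([cv2.resize(a,(400,292),interpolation=2),cv2.resize(b,(400,292),interpolation=2)]),np.hstack([cv2.resize(e,(400,300),interpolation=2),np.zeros((300,400,3),np.uint8)])]))
ga,gb=[cv2.cvtColor(cv2.imread(f'pics/{f}'),cv2.COLOR_BGR2GRAY)[155:260,272:335].astype(np.float32) for f in('c1top.png','c2top.png')]
print(cv2.phaseCorrelate(ga,gb), np.abs(ga-gb).max())
g0=cv2.cvtColor(cv2.imread('pics/t4.png'),cv2.COLOR_BGR2GRAY).astype(np.float32)
for x in(280,300,320): print([int(v) for v in g0[185:225,x]][8:32]);print([int(v) for v in cv2.cvtColor(cv2.imread('pics/c2top.png'),cv2.COLOR_BGR2GRAY)[193:217,x]])
E
```

```text
[559.77332724  79.75491154 116.22045178]
[562.93478228  80.42068228 114.64925099]
[557.88   78.62  114.694]
((-0.13963718796016167, -0.42960248208078866), 0.7220555414204244) 45.0
[144, 146, 146, 144, 146, 145, 141, 144, 147, 150, 149, 144, 136, 134, 139, 142, 146, 150, 148, 144, 141, 142, 142, 141]
[145, 146, 146, 145, 146, 145, 141, 145, 148, 149, 149, 144, 136, 134, 131, 109, 106, 109, 106, 105, 105, 119, 143, 155]
[144, 142, 138, 137, 142, 146, 146, 144, 137, 137, 144, 149, 149, 149, 145, 142, 140, 140, 139, 138, 147, 171, 169, 167]
[144, 143, 138, 137, 143, 146, 146, 144, 138, 137, 144, 149, 150, 149, 145, 142, 141, 141, 137, 140, 165, 168, 169, 169]
[133, 142, 148, 153, 150, 144, 143, 147, 147, 146, 142, 138, 135, 138, 137, 134, 135, 150, 165, 168, 171, 175, 172, 128]
[133, 141, 149, 154, 150, 144, 144, 147, 147, 146, 143, 137, 135, 137, 138, 141, 156, 167, 169, 171, 174, 170, 131, 123]
```

View pics/m8.png

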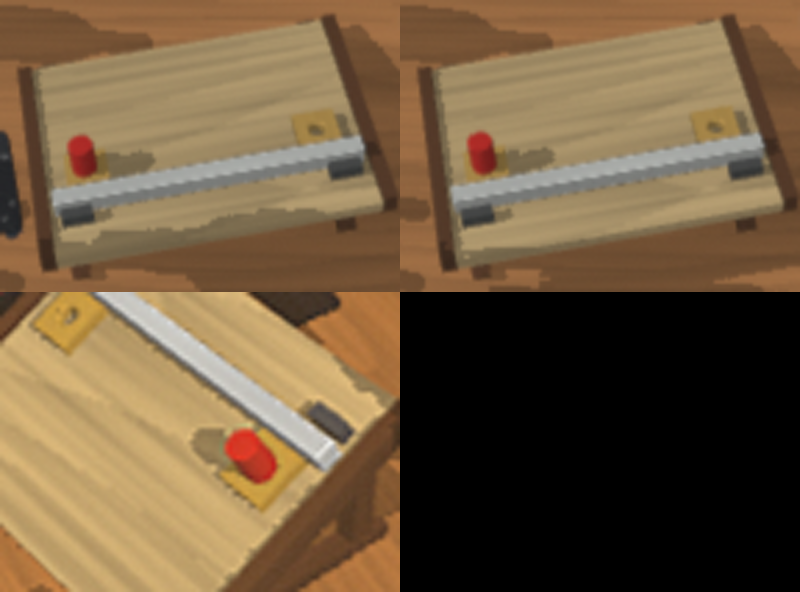

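```bash
python3 -m crank '[{"dx":0.0058,"dy":0.0011,"dz":0,"yaw":0},{"dx":0,"dy":0,"dz":-0.05,"yaw":0},{"dx":0,"dy":0,"dz":-0.05,"yaw":0},{"dx":0,"dy":0,"dz":-0.045,"yaw":0},{"dx":0,"dy":0,"dz":-0.021,"yaw":0},{"dx":0,"dy":0,"dz":0,"yaw":0},{"dx":0,"dy":0,"dz":0,"yaw":0}]' 0.55 12| grep -E "pos|force:";  python3 -m crank '[{"dx":0,"dy":0,"dz":0,"yaw":0},{"dx":0,"dy":0,"dz":0,"yaw":0},{"dx":0,"dy":0,"dz":0,"yaw":0},{"dx":0,"dy":0,"dz":0,"yaw":0},{"dx":0,"dy":0,"dz":0,"yaw":0}]' 0 12
```

```text
ee_pos: [462.5, 319.7, 65.4]
force: [0.1, 0.2, 0.1]
gripper_force: 0.0
time_s: 28.7
ee_pos: [461.5, 319.7, 64.9]
ee_rot: [-180.0, -0.0, -2.3]
force: [-0.5, 0.5, 2.5]
gripper_width: 23.7
gripper_force: 12.0
```

```bash
python3 -m crank '[{"dx":0,"dy":0,"dz":0.05,"yaw":0},{"dx":0,"dy":0,"dz":0.07,"yaw":0},{"dx":0,"dy":0,"dz":0.06,"yaw":0},{"dx":0.0185,"dy":-0.0637,"dz":0,"yaw":0.887},{"dx":0.0185,"dy":-0.0637,"dz":0,"yaw":0.887},{"dx":0.0185,"dy":-0.0637,"dz":0,"yaw":0.887},{"dx":0.0185,"dy":-0.0637,"dz":0,"yaw":0},{"dx":0.0185,"dy":-0.0637,"dz":0,"yaw":0},{"dx":0.0185,"dy":-0.0637,"dz":0,"yaw":0},{"dx":0.0185,"dy":-0.0637,"dz":0,"yaw":0}]'; python3 -m crank '[{"dx":0.0185,"dy":-0.0637,"dz":0,"yaw":0},{"dx":0.0185,"dy":-0.0637,"dz":0,"yaw":0},{"dx":0,"dy":0,"dz":0,"yaw":0},{"dx":0,"dy":0,"dz":0,"yaw":0}]'
```

```text
time_s: 29.95
ee_pos: [565.1, -38.7, 208.2]
ee_rot: [-180.0, 0.0, 11.0]
force: [-0.1, 0.1, -0.6]
gripper_width: 23.4
gripper_force: 12.0
time_s: 30.45
ee_pos: [594.1, -138.6, 208.0]
ee_rot: [-179.9, 0.1, 10.9]
force: [0.5, -0.4, -0.3]
gripper_width: 23.6
gripper_force: 12.0
```

```bash
python3 -m crank '[{"dx":0.0004,"dy":0,"dz":-0.04,"yaw":0},{"dx":0,"dy":0,"dz":-0.035,"yaw":0},{"dx":0,"dy":0,"dz":-0.009,"yaw":0},{"dx":0,"dy":0,"dz":0,"yaw":0},{"dx":0,"dy":0,"dz":0,"yaw":0}]' - 6 | grep -E "pos|force:"; for i in 1 2 3 4; do python3 -m crank '[{"dx":0,"dy":0,"dz":-0.003,"yaw":0},{"dx":0,"dy":0,"dz":0,"yaw":0}]' | grep -E "pos|force:"; done
```

```text
ee_pos: [595.8, -138.8, 142.8]
force: [0.2, -0.9, -1.2]
gripper_force: 6.0
ee_pos: [595.0, -139.1, 139.2]
force: [0.3, -0.7, -0.6]
gripper_force: 6.0
ee_pos: [594.8, -139.1, 136.3]
force: [0.8, -0.3, -1.5]
gripper_force: 6.0
ee_pos: [594.9, -139.0, 134.0]
force: [0.4, -0.3, -0.5]
gripper_force: 6.0
ee_pos: [594.8, -139.0, 131.5]
force: [0.3, 0.4, -0.8]
gripper_force: 6.0
```

```bash
python3 -m crank '[{"dx":0,"dy":0.0002,"dz":-0.0035,"yaw":0},{"dx":0,"dy":0,"dz":0,"yaw":0}]' - 4 | grep -E "pos|force:"; for i in 1; do python3 -m crank '[{"dx":0.0039,"dy":0.0007,"dz":-0.001,"yaw":0},{"dx":0.0038,"dy":0.0008,"dz":-0.001,"yaw":0},{"dx":0,"dy":0,"dz":0,"yaw":0}]' - 4| grep -E "pos|force:";python3 -m crank '[{"dx":0.0038,"dy":0.0008,"dz":-0.001,"yaw":0},{"dx":0.0038,"dy":0.0007,"dz":-0.0015,"yaw":0},{"dx":0,"dy":0,"dz":0,"yaw":0}]' | grep -E "pos|force:"; done
```

```text
ee_pos: [594.7, -138.8, 128.6]
force: [0.1, 0.3, -0.7]
gripper_force: 4.0
ee_pos: [601.2, -137.7, 127.3]
force: [0.7, -0.6, -0.8]
gripper_force: 4.0
ee_pos: [607.3, -136.4, 125.1]
force: [-0.8, -0.4, -0.1]
gripper_force: 4.0
```

```bash
python3 -m crank '[{"dx":0.0038,"dy":0.0007,"dz":-0.002,"yaw":0},{"dx":0.0038,"dy":0.0007,"dz":-0.0025,"yaw":0},{"dx":0.0038,"dy":0.0007,"dz":-0.0025,"yaw":0},{"dx":0.0038,"dy":0.0007,"dz":-0.003,"yaw":0},{"dx":0,"dy":0,"dz":0,"yaw":0}]' | grep -E "pos|force:"; python3 - <<'E'
from h import *
a,d=grab('scene','s10.png');s=telemetry.state()['ee_pos'];z=np.array([0,0,1.]);n=np.array([.46,.09,.883])
h=cv2.cvtColor(a,cv2.COLOR_RGB2HSV);m=(((h[...,0]<6)|(h[...,0]>174))&(h[...,1]>150)&(h[...,2]>60)).astype(np.uint8)
m[:150]=0;m[:,:235]=0;m[:,285:]=0
k,l,st,ce=cv2.connectedComponentsWithStats(m)
for i in range(1,k):print(st[i],ce[i])
G=s+20*z
for a in(n,z): print('head bottom/top',proj(d,G-25*a),proj(d,G+11*a))
E
```

```text
ee_pos: [619.3, -134.1, 116.9]
force: [-0.3, -1.4, -1.3]
gripper_force: 4.0
[245 175   2   4   7] [245.42857143 176.71428571]
[238 178   2   3   5] [238.6 179.2]
[251 181   6   5  17] [253.64705882 182.94117647]
head bottom/top [252.72830975 182.25205942] [247.04711915 175.63318767]
head bottom/top [249.53787237 184.61005631] [248.48795841 174.58336424]
```

```bash
for i in 1 2; do python3 -m crank '[{"dx":-0.0034,"dy":-0.0007,"dz":-0.006,"yaw":0},{"dx":-0.0034,"dy":-0.0007,"dz":-0.006,"yaw":0},{"dx":0,"dy":0,"dz":0,"yaw":0}]' - 6| grep -E "pos|force:"; done
```

```text
ee_pos: [613.0, -135.3, 107.0]
force: [-0.3, -0.1, -0.5]
gripper_force: 6.0
ee_pos: [609.2, -136.6, 98.5]
force: [1.3, -0.7, 1.8]
gripper_force: 6.0
```

```bash
for i in 1 2 3; do python3 -m crank '[{"dx":-0.003,"dy":-0.0004,"dz":-0.0012,"yaw":0},{"dx":0,"dy":0,"dz":0,"yaw":0}]' - 10 | grep -E "pos|force:"; done
```

```text
ee_pos: [608.9, -136.7, 98.7]
force: [5.2, 1.3, 4.3]
gripper_force: 10.0
ee_pos: [608.7, -136.8, 98.9]
force: [8.7, 2.0, 7.0]
gripper_force: 10.0
ee_pos: [607.8, -137.1, 99.0]
force: [9.5, 2.8, 8.7]
gripper_force: 10.0
```

```bash
python3 -m crank '[{"dx":-0.004,"dy":-0.0008,"dz":0,"yaw":0},{"dx":0,"dy":0,"dz":0,"yaw":0}]'| grep -E "pos|force:"; python3 -m crank '[{"dx":0,"dy":0,"dz":0,"yaw":0},{"dx":0,"dy":0,"dz":0,"yaw":0},{"dx":0,"dy":0,"dz":0,"yaw":0}]' 0.5 10| grep -E "time|pos|force:"; python3 -m crank '[{"dx":0,"dy":0,"dz":0.03,"yaw":0},{"dx":0,"dy":0,"dz":0.05,"yaw":0},{"dx":0,"dy":0,"dz":0.05,"yaw":0},{"dx":-0.05,"dy":-0.05,"dz":0,"yaw":0},{"dx":-0.05,"dy":-0.05,"dz":0,"yaw":0},{"dx":0,"dy":-0.05,"dz":0,"yaw":0},{"dx":0,"dy":0,"dz":0,"yaw":0}]' | grep -E "time|pos|force:"; python3 chk.py '[549.6,77,98.8]' c3;python3 chk.py '[591.6,-139.4,98.8]' c4; python3 - <<'E'
from h import *
f=lambda n:cv2.cvtColor(cv2.imread(f'pics/{n}'),cv2.COLOR_BGR2GRAY).astype(int)
for n in('t4.png','c1top.png','c2top.png','c4top.png'):
    print(n,[list(f(n)[204:220,x]) for x in(295,320)])
E
```

```text
ee_pos: [605.1, -137.7, 99.4]
force: [10.5, 3.1, 10.2]
gripper_force: 10.0
time_s: 35.88
ee_pos: [596.9, -138.0, 94.4]
force: [0.1, 0.5, 0.5]
gripper_force: 0.0
time_s: 36.75
ee_pos: [517.0, -260.3, 198.7]
force: [0.0, 0.6, 0.9]
gripper_force: 0.0
scene [297 214  12  13  99] [302.75757576 220.05050505] expect home [303.72324508 219.49498247] 10mm out [302.37580852 217.75263029]
top [253 203   9  15 104] [257.07692308 209.88461538] expect home [257.62915057 211.42147836] 10mm out [257.10958528 208.94926021]
scene [247 176  13  13  97] [253.         181.88659794] expect home [254.97550675 181.30256682] 10mm out [253.44638401 179.49647686]
top [338 188   8  14 108] [341.5 194.5] expect home [341.81434846 196.79646707] 10mm out [341.87995686 194.2441499 ]
t4.png [[np.int64(143), np.int64(149), np.int64(151), np.int64(149), np.int64(146), np.int64(142), np.int64(141), np.int64(141), np.int64(140), np.int64(136), np.int64(138), np.int64(163), np.int64(167), np.int64(168), np.int64(168), np.int64(162)], [np.int64(138), np.int64(135), np.int64(138), np.int64(137), np.int64(134), np.int64(135
[... 938 characters left out ...]
t64(137), np.int64(138), np.int64(141), np.int64(156), np.int64(167), np.int64(169), np.int64(171), np.int64(174), np.int64(170), np.int64(131), np.int64(123), np.int64(123), np.int64(125), np.int64(129)]]
c4top.png [[np.int64(137), np.int64(143), np.int64(144), np.int64(143), np.int64(140), np.int64(136), np.int64(134), np.int64(134), np.int64(135), np.int64(143), np.int64(161), np.int64(158), np.int64(159), np.int64(161), np.int64(159), np.int64(147)], [np.int64(131), np.int64(129), np.int64(131), np.int64(131), np.int64(124), np.int64(128), np.int64(155), np.int64(160), np.int64(162), np.int64(163), np.int64(156), np.int64(122), np.int64(114), np.int64(116), np.int64(118), np.int64(121)]]
```

```bash
python3 - <<'E'
from h import *
t=eyes.calibration('top');d=eyes.calibration('scene');n=np.array([.46,.09,.883]);u=np.array([-.866,-.17,.469])
for a,b,E in(((257.08,209.88),(302.76,220.05),[549.6,77,98.8]),((341.5,194.5),(253,181.89),[591.6,-139.4,98.8])):
    P=tri([ray(t,a),ray(d,b)]);r=P-E; print(P,'along n (18 home):',r@n,'upslope:',r@u,'side',r@np.cross(n,u))
    for (c,q) in((t,a),(d,b)):
        print([np.round(q-proj(c,np.array(E)+(18+k)*n-2.5*u),2) for k in(0,4,8)])
E
```

```text
[561.67130926  80.09958212 115.59172182] along n (18 home): 20.65885501510756 upslope: -3.1053652456009777 side -0.7216977535136695
[array([-0.43, -0.8 ]), array([-0.23,  0.18]), array([-0.02,  1.17])]
[array([-0.32, -0.14]), array([0.22, 0.55]), array([0.76, 1.24])]
[ 606.1539381  -137.14102502  115.14772497] along n (18 home): 21.333160421062406 upslope: -5.320653128729265 side 0.5800232317738576
[array([-0.09, -1.59]), array([-0.11, -0.57]), array([-0.14,  0.45])]
[array([-1.4 , -0.02]), array([-0.78,  0.69]), array([-0.17,  1.42])]
```

```bash
python3 -m crank '[{"dx":0.0396,"dy":0.0518,"dz":0,"yaw":0},{"dx":0.0396,"dy":0.0518,"dz":0,"yaw":0},{"dx":0.0396,"dy":0.0518,"dz":0,"yaw":0},{"dx":0,"dy":0,"dz":-0.05,"yaw":0},{"dx":0,"dy":0,"dz":-0.042,"yaw":0},{"dx":0,"dy":0,"dz":0,"yaw":0},{"dx":0,"dy":0,"dz":0,"yaw":0}]' 0 20| grep -E "time|pos|force:|width"; for i in 1 2 3; do python3 -m crank '[{"dx":-0.0015,"dy":-0.0003,"dz":-0.003,"yaw":0},{"dx":0,"dy":0,"dz":0,"yaw":0}]' | grep -E "pos|force:"; done
```

```text
time_s: 37.83
ee_pos: [614.0, -133.4, 127.0]
force: [0.2, 0.1, 0.3]
gripper_width: 0.6
gripper_force: 0.0
ee_pos: [612.1, -134.2, 124.3]
force: [0.6, -0.1, -0.5]
gripper_force: 0.0
ee_pos: [610.4, -134.3, 120.8]
force: [0.1, 0.2, -0.5]
gripper_force: 0.0
ee_pos: [609.5, -134.5, 118.5]
force: [0.2, -0.0, 0.2]
gripper_force: 0.2
```

```bash
for i in 1 2 3; do python3 -m crank '[{"dx":-0.0022,"dy":-0.0004,"dz":-0.0028,"yaw":0},{"dx":0,"dy":0,"dz":0,"yaw":0}]' | grep -E "pos|force:"; done
```

```text
ee_pos: [609.2, -135.0, 117.9]
force: [0.3, 0.1, 5.5]
gripper_force: 3.2
ee_pos: [609.2, -135.2, 117.7]
force: [1.5, 2.0, 12.4]
gripper_force: 6.2
ee_pos: [609.4, -135.5, 117.4]
force: [3.0, 2.8, 19.5]
gripper_force: 9.3
```

```bash
python3 -m crank '[{"dx":0,"dy":0,"dz":0.05,"yaw":0},{"dx":0,"dy":0,"dz":0.05,"yaw":0},{"dx":-0.05,"dy":-0.05,"dz":0,"yaw":0},{"dx":-0.05,"dy":-0.05,"dz":0,"yaw":0},{"dx":-0.03,"dy":-0.05,"dz":0,"yaw":0},{"dx":0,"dy":-0.03,"dz":0,"yaw":0},{"dx":0,"dy":0,"dz":0,"yaw":0}]' | grep -E "time|pos|force:"; python3 - <<'E'
from h import *
n=np.array([.46,.09,.883]);u=np.array([-.866,-.17,.469])
im={f:grab(f,'f'+f+'.png') for f in('top','scene')}
def blob(f,q):
    a,c=im[f];h=cv2.cvtColor(a,cv2.COLOR_RGB2HSV);m=(((h[...,0]<6)|(h[...,0]>174))&(h[...,1]>150)&(h[...,2]>60)).astype(np.uint8)
    k,l,st,ce=cv2.connectedComponentsWithStats(m)
    for i in range(1,k):
        if st[i,4]>20 and np.hypot(*(ce[i]-q))<12:
            y,x=np.where(l==i);p=np.c_[x,y]-ce[i];w,v=np.linalg.eigh(np.cov(p.T));ax=v[:,1];print(f,ce[i],'img axis',np.degrees(np.arctan2(ax[1],ax[0]))%180);return ce[i]
for E in([549.6,77,98.8],[591.6,-139.4,98.8]):
    E=np.array(E);r=[]
    for f in im:
        c=im[f][1];q=blob(f,proj(c,E+18*n));r.append(ray(c,q));e=proj(c,E+36*n)-proj(c,E);print('expected axis',np.degrees(np.arctan2(e[1],e[0]))%180)
    P=tri(r)-E;print(P@n,P@u,P@np.cross(n,u))
g=cv2.cvtColor(im['top'][0],cv2.COLOR_RGB2GRAY)
print([g[204:220,x].tolist() for x in(295,320)])
E
```

```text
time_s: 40.2
ee_pos: [500.7, -280.7, 191.5]
force: [0.3, 0.1, -0.6]
gripper_force: 0.0
top [257.07692308 209.88461538] img axis 80.29179249547954
expected axis 78.13135403632198
scene [302.71428571 220.06122449] img axis 51.47092689008656
expected axis 52.283662846915306
20.633828260942362 -3.1694349854083477 -0.686888413257729
top [341.53271028 194.81308411] img axis 91.03701655300522
expected axis 91.47248813699717
scene [253.24175824 181.7032967 ] img axis 47.510352547122274
expected axis 49.74714096100283
21.201382463124375 -4.406625952914574 0.47083297368240795
[[138, 144, 145, 143, 140, 137, 135, 135, 135, 142, 160, 159, 160, 162, 159, 146], [132, 130, 133, 132, 127, 130, 157, 161, 164, 167, 162, 125, 119, 117, 117, 117]]
```

```bash
python3 -c "
from h import *
print(ticket.job_done())"
```

```text
the job is handed in; nothing more can be done
None
```

I handed the job in; the verdict was not returned. By my measurements the ledge sits about 2–3 mm below its stops (6 mm allowed), both red pegs are pressed firmly home in the eyelets, and the arm is clear; two closed-finger moves missed on the way (over the bar, and closing on top of a peg head), with no visible shift of other items.

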